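# Pack away the finishing kit in its three holders

## Robot

A 7-joint arm with a two-finger parallel gripper is mounted at the origin on a cart in front of the work surface, level with it; the furniture and walls round the work are solid. World frame = base frame: x ahead of the robot, y to its left, z up, the work surface at z = 0. Lengths are in m, angles in rad, forces in N, time in s.
With the tool pointing down it reaches from about 0.4 to 0.9 m from the base axis. Payload 5.5 kg.
Tool frame: the origin (TCP) lies between the finger pads; the fingertips stand 11 mm ahead of it and the grasp point (between the pads) lies 8 mm behind it; z points along the fingers, y is the line along which they close (so a half turn about z gives the same grasp; the last joint's range is limited). The gripper opens to 92 mm and grips with 3 to 60 N. Pads are 19 mm wide; open, the fingers measure 130 mm over their backs; the gripper's body (75 mm by 190 mm) begins 47 mm behind the grasp point.
Start: joints at [1.534, 0.501, -0.427, 1.55, 0.221, 1.138, -0.21], TCP at [0.192, -0.621, 0.238] pointing down, gripper open.
Joint ranges: [-2.88, 2.88], [-0.31, 2.03], [-1.54, 1.56], [0.2, 2.42], [-1.41, 4.55], [0.19, 2.02], [-2.57, 2.57]. Speed limits (rad/s): [2.57, 2.57, 3.14, 3.14, 3.14, 3.14, 3.14].

## Interface

Orientations are given as a 3x3 rotation matrix whose columns are the frame's x, y, z axes.
In Python, from plant import ctrl, solver, vision gives the robot as it stands. Calls block until the motion is done:
- ctrl.reach(position, orientation): joint-space move of the TCP to a pose.
- ctrl.movel(position, ori=None, feed=0.15, stop_force=None): straight line of the TCP; ori=None keeps the orientation; feed is the mean speed in m/s. With stop_force (N) it stops when the force on the tool has changed by that much, and returns True; else False.
- ctrl.move_j(angles): joint-space move.
- ctrl.set_gripper(opening): finger opening in m; the grip force is fixed at half the most; returns when the fingers have stopped.
- ctrl.wait(seconds).
- solver.inverse_kinematics(position, orientation): joint angles nearest the present ones, or None.
- vision.snapshot(name): name is "scene" or "top" or "wrist"; returns a dict with "pixels" (400x640x3 uint8, red, green, blue), "intrinsics" (3x3 intrinsics, pixels), "origin" and "orientation" of the camera in the world; the wrist camera has in their place "T_tool_cam" (4x4, takes a point from camera to tool coordinates, whose origin is the TCP and whose axes are the flange's). Camera axes: x right, y up, looking along -z (the intrinsics and any distortion apply to the point x, -y, -z); pixel columns grow to the right and rows downward; lengths in m; the calibration is good to about 2 mm. The wrist camera is an equidistant fisheye: a pixel r from the principal point sees the ray r / f radians off the axis. A picture is of the moment at which its call begins: read the wrist's pose just before it. There is no depth.
A pose or a line that the arm cannot do raises ctrl.PlanningError and nothing moves.
- ctrl.hand_in(): hands the job in; it is judged then, once.
Readings, each from a call of its own:
- ctrl.current_t(): time.
- ctrl.current_q(): joint angles.
- ctrl.current_qvel(): joint speeds.
- ctrl.current_joint_torque(): joint torques, N m.
- ctrl.current_tool_pos(): TCP position.
- ctrl.current_tool_rot(): TCP orientation.
- ctrl.current_contact_force(): force on the tool from outside, world axes, zero at the start.
- ctrl.current_ft_torque(): the same for the moment, N m.
- ctrl.current_width(): finger opening in m.
- ctrl.current_grasp_force(): force on a finger pad.
Only numpy, scipy, OpenCV 4.12 (cv2) and the standard library are available. Lean on these libraries where they do the work, as an engineer would, in place of code of your own. Each camera call takes 0.05 s, during which the arm holds its last target. There are 200 camera calls.

## Task

Put the finishing kit away: stand the brown jar in the round dark-wood stand, never letting it fall over, lay the cork sanding block flat and lengthwise in the blue tray, and pack both round tins in the shallow white box, the larger, heavy green tin flat on its floor and the smaller, lighter red tin centred on top of it. Leave the wooden disc, the steel cup and the roll of tape where they are.

Things in the scene. Friction and masses are not known exactly. Their poses are not given: they have to be found in the camera images.
- green_tin: round metal tin with a green wall and silver lid, closed, 68 mm across, 30 mm high (the lid is the upper 9 mm), 0.25 to 0.4 kg, the larger and heavier tin; origin at the centre of its underside, z up
- red_tin: round metal tin with a red wall and silver lid, closed, 52 mm across, 42 mm high (the lid is the upper 13 mm), about 0.1 kg, the smaller and lighter tin; origin at the centre of its underside, z up
- brown_jar: round brown jar with a black cap, closed, 56 mm across up to 66 mm height, cap 50 mm across, 82 mm high in all, 0.14 to 0.28 kg; origin at the centre of its underside, z up
- cork_block: brown cork sanding block, 51 mm wide (its x), 93 mm long (its y), 28 mm high, 0.07 kg; origin at the centre of its underside, z up
- tin_box_floor (a point): centre of the inner floor of the shallow white square box, fixed: outside 100 x 100 mm, 18 mm high, inside 92 x 92 mm, floor 4 mm above the bench, walls 4 mm thick standing 14 mm above the floor, grey lining; axes along the walls, z up
- jar_stand_floor (a point): centre of the floor of the round dark-wood jar stand with a green lining, fixed: 84 mm across outside, 72 mm inside, 16 mm high, floor 5 mm above the bench, so its rim stands 11 mm above the floor; z up
- block_tray: blue rectangular tray with a black lining, fixed: outside 73 mm wide (its x), 115 mm long (its y), 12 mm high, inside 65 x 107 mm; origin at the centre of its underside, z up; its inner floor lies 4 mm above the bench and its lip stands 8 mm above that floor
- wood_disc: plain sawn wooden disc, 57 mm across, 18 mm high; a bystander among the kit, to be left; origin at the centre of its underside
- cup: open steel cup, 69 mm across, 66 mm high, at the back; a bystander to be left; origin at the centre of its underside
- tape: pale roll of masking tape lying flat, 76 mm across, 24 mm high, at the back; a bystander to be left; origin at the centre of its underside

How it is judged:
At the end, for the whole second after the job is handed in: Green tin flat on the white box floor; red tin upright on it, centres within 15 mm; jar upright on the floor of the round stand; block flat on the floor of the blue tray, lengthwise within 0.25 rad; all released and at rest (horizontal distance between green_tin and tin_box_floor below 0.02 m and z of green_tin in the frame of tin_box_floor between -0.004 and 0.004 m and angle between each of green_tin, red_tin, brown_jar, cork_block's own z axis and vertical below 0.08 rad and horizontal distance between red_tin and green_tin below 0.015 m and z of red_tin in the frame of green_tin between 0.025 and 0.035 m and horizontal distance between brown_jar and jar_stand_floor below 0.012 m and z of brown_jar in the frame of jar_stand_floor between -0.004 and 0.004 m and horizontal distance between cork_block and block_tray below 0.014 m and z of cork_block in the frame of block_tray between 0 and 0.008 m and angle between the y axis of cork_block and the y axis of block_tray, either way round below 0.25 rad and linear speed of each of green_tin, red_tin, brown_jar, cork_block below 0.02 m/s); the robot touches nothing.
It fails at once if the brown jar is tipped over (more than 0.8 rad) (angle between brown_jar's own z axis and vertical above 0.8 rad).
It fails at once if the wooden disc is moved more than 30 mm (distance of wood_disc from where it was at the start of the episode above 0.03 m).
It fails at once if the steel cup is moved more than 30 mm (distance of cup from where it was at the start of the episode above 0.03 m).
It fails at once if the roll of tape is moved more than 30 mm (distance of tape from where it was at the start of the episode above 0.03 m).
It also fails if it takes over 109 s, if anything falls off the work surface, if the arm or the gripper's body presses on something with over 40 N, if the wrist force passes 120 N, or if a joint passes its speed limit or range.

## Working session

There is one attempt and no reset: what is moved stays moved. The work goes in short steps, each a Python script; the robot and the scene stay as the last script left them, time stands still between calls to the robot, and variables do not carry over. Pictures are saved under pics/ and viewed, at most 14 in all, crops included, and the job is handed in when it is done.

```bash
ls; mkdir -p pics; python3 - <<'E'
from plant import ctrl,solver,vision
import cv2,numpy as np,pickle
for n in ("scene","top"):
    s=vision.snapshot(n); pickle.dump(s,open(n+'.pkl','wb'))
    cv2.imwrite(f'pics/{n}0.png',s['pixels'][:,:,::-1])
    print(n,{k:np.round(v,4).tolist() for k,v in s.items() if k!='pixels'})
print(ctrl.current_t(),np.round(ctrl.current_tool_rot(),3))
E
```

```text
pics
scene {'intrinsics': [[384.6726, 0.0, 315.39], [0.0, 384.6726, 192.4372], [0.0, 0.0, 1.0]], 'origin': [0.0113, 0.5303, 0.6202], 'orientation': [[-0.4651, 0.5964, -0.6542], [-0.8852, -0.3079, 0.3486], [0.0065, 0.7413, 0.6711]]}
top {'intrinsics': [[502.6934, 0.0, 313.7579], [0.0, 502.6934, 193.4603], [0.0, 0.0, 1.0]], 'origin': [0.3812, 0.2576, 0.8926], 'orientation': [[0.0213, 0.9733, -0.2285], [-0.9998, 0.0206, -0.0053], [-0.0004, 0.2285, 0.9735]]}
0.1 [[ 0.955  0.295 -0.   ]
 [ 0.295 -0.955  0.002]
 [ 0.    -0.002 -1.   ]]
```

View pics/top0.png

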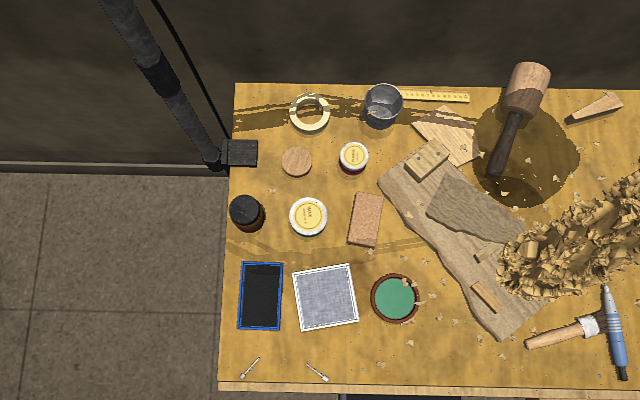

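View pics/scene0.png

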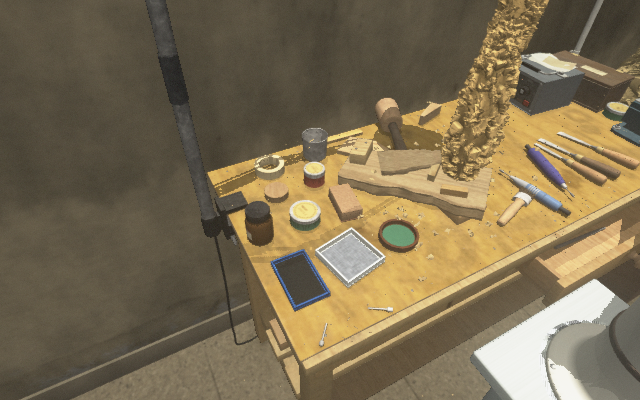

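The top view shows: jar (247,213), green tin (308,217), red tin (353,158), cork (366,219), box (325,297), tray (260,295), stand (395,298), disc (297,161), tape (310,113) and cup (384,106). A lamp pole with its clamp at (240,153) stands near the jar. The scene view agrees: jar (259,222), green (305,213), red (314,174), cork (345,201).

```bash
cat > h.py <<'E'
import numpy as np,cv2
def cast(s,uv,z):
    uv=np.atleast_2d(uv).astype(float);K=s['intrinsics']
    d=np.c_[(uv[:,0]-K[0,2])/K[0,0],-(uv[:,1]-K[1,2])/K[1,1],-np.ones(len(uv))]@np.array(s['orientation']).T
    o=np.array(s['origin']);return (o+d*((z-o[2])/d[:,2])[:,None])[:,:2]
def blob(m,roi):
    x0,y0,x1,y1=roi;k=np.zeros(m.shape,np.uint8);k[y0:y1,x0:x1]=m[y0:y1,x0:x1]
    k=cv2.morphologyEx(k,cv2.MORPH_CLOSE,np.ones((3,3)))
    c=cv2.findContours(k,cv2.RETR_EXTERNAL,cv2.CHAIN_APPROX_NONE)[0]
    return cv2.convexHull(max(c,key=cv2.contourArea))[:,0,:]
E
python3 - <<'E'
from h import *;import pickle
s=pickle.load(open('top.pkl','rb'));im=s['pixels'];hsv=cv2.cvtColor(im,cv2.COLOR_RGB2HSV).astype(int)
H,S,V=hsv[...,0],hsv[...,1],hsv[...,2];u=lambda m:(m*255).astype(np.uint8)
for n,p in dict(table=(335,250),cork=(366,219),black=(248,210),lid=(308,200),green=(393,300),rim=(372,300),blue=(240,300),disc=(297,161)).items(): print(n,hsv[p[1],p[0]])
J=dict(green=(u((V>150)&(S<150)),(285,190,332,238),.030,'c'),
 red=(u((V>150)&(S<150)),(336,138,372,171),.042,'c'),
 jar=(u(V<60),(225,190,268,235),.082,'c'),
 cork=(u((H<15)&(S>70)),(343,185,390,250),.028,'r'),
 box=(u((V>150)&(S<60)),(286,255,365,336),.018,'r'),
 tray=(u((H>95)&(H<125)&(S>120)),(230,255,288,335),.012,'r'),
 stand=(u((H<13)|(H>40)),(364,266,426,328),.016,'c'),
 disc=(u(H<17),(278,143,315,179),.018,'c'))
out=im.copy()
for n,(m,roi,z,k) in J.items():
    h=blob(m,roi);P=cast(s,h,z).astype(np.float32)
    cv2.polylines(out,[h.reshape(-1,1,2)],True,(255,0,255),1)
    if k=='c':
        c,r=cv2.minEnclosingCircle(P);e=cv2.fitEllipse(P);print(n,np.round(c,4),'d',round(2*r,4),'ell',np.round(e[0],4),np.round(e[1],4))
    else:
        r=cv2.minAreaRect(P*1000);b=cv2.boxPoints(r);e=b[1]-b[0],b[2]-b[1];l=max(e,key=np.linalg.norm)
        print(n,np.round(np.array(r[0])/1000,4),np.round(r[1],1),'long dir deg',np.degrees(np.arctan2(l[1],l[0])))
cv2.imwrite('pics/m1.png',cv2.resize(out[70:350,200:450],None,fx=2.1,fy=2.1,interpolation=cv2.INTER_CUBIC)[:,:,::-1])
# lamp clamp/pole base
print('clamp',cast(s,[[225,140],[257,165],[240,153]],.03))
E
```

```text
table [ 20 149 164]
cork [ 14 110 206]
black [ 0 13 61]
lid [ 13   9 243]
green [ 73 101 159]
rim [ 10 145 120]
blue [108 184 129]
disc [ 17 114 181]
green [0.5484 0.2734] d 0.1135 ell [0.5526 0.2748] [0.0925 0.1393]
red [0.6543 0.194 ] d 0.0854 ell [0.656  0.1949] [0.0758 0.094 ]
jar [0.5357 0.3709] d 0.0659 ell [0.5357 0.371 ] [0.0522 0.0667]
cork [0.5391 0.1722] [49.7 94.7] long dir deg -9.953494
box [0.4069 0.2393] [ 99.8 100.8] long dir deg -79.034
tray [0.4071 0.3507] [ 72.6 114.2] long dir deg -1.0028839
stand [0.4069 0.1201] d 0.0833 ell [0.4068 0.1203] [0.0821 0.0827]
disc [0.6463 0.2947] d 0.0589 ell [0.6462 0.2953] [0.0548 0.0588]
clamp [[0.67951392 0.42478191]
 [0.63372696 0.36472717]
 [0.65550604 0.39632058]]
```

View pics/m1.png

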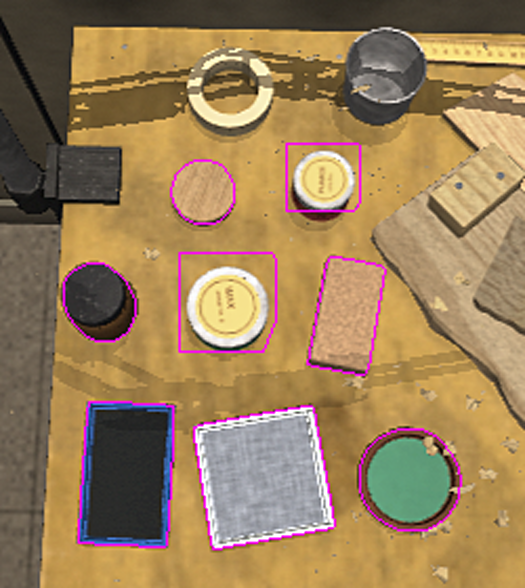

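Container and cork sizes check out; the lid and cap masks need tightening. The tall shavings column near (510,270) in the top view lies between the start pose and the work, so I locate it too.

```bash
python3 - <<'E'
from h import *;import pickle
s=pickle.load(open('top.pkl','rb'));sc=pickle.load(open('scene.pkl','rb'));im=s['pixels'];hsv=cv2.cvtColor(im,cv2.COLOR_RGB2HSV).astype(int)
H,S,V=hsv[...,0],hsv[...,1],hsv[...,2];u=lambda m:(m*255).astype(np.uint8)
for n,m,roi,z in [('green',(V>165)&(S<75),(285,190,332,238),.030),('red',(V>165)&(S<75),(336,138,372,176),.042),('jar',(V<75)&(S<75),(225,190,268,235),.082)]:
    h=blob(u(m),roi);P=cast(s,h,z).astype(np.float32);c,r=cv2.minEnclosingCircle(P);e=cv2.fitEllipse(P)
    print(n,np.round(c,4),round(2*r,4),np.round(e[0],4),np.round(e[1],4),'px',h.min(0),h.max(0))
for n,S_,pts in [('scene col base',sc,[[445,170],[490,170],[465,180]]),('top col base',s,[[498,255],[510,300],[505,275]])]:
    for z in(0,.05): print(n,z,cast(S_,pts,z).round(3).tolist())
def proj(S_,p):
    q=(np.array(p)-S_['origin'])@np.array(S_['orientation']);K=S_['intrinsics'];return (K[0,0]*q[0]/-q[2]+K[0,2]).round(),(K[1,1]*-q[1]/-q[2]+K[1,2]).round()
for x,y in [(.45,-.1),(.48,-.15),(.5,-.2)]:
    print(x,y,[(z,proj(s,(x,y,z)),proj(sc,(x,y,z))) for z in(0,.2,.4)])
print('pole',cast(s,[[210,160]],0),cast(sc,[[210,225]],0), 'cup',cast(s,[[384,104]],.066))
a=cv2.resize(sc['pixels'][0:230,330:640],None,fx=2.5,fy=2.5);cv2.imwrite('pics/col.png',a[:,:,::-1])
E
```

```text
green [0.5439 0.2717] 0.068 [0.5442 0.2716] [0.0668 0.0674] px [289 197] [327 234]
red [0.6528 0.1928] 0.0519 [0.6526 0.1926] [0.0502 0.0514] px [340 142] [368 168]
jar [0.5416 0.3761] 0.0511 [0.5418 0.3758] [0.0487 0.0509] px [230 195] [259 224]
scene col base 0 [[0.539, -0.129], [0.486, -0.232], [0.485, -0.146]]
scene col base 0.05 [[0.496, -0.076], [0.447, -0.171], [0.447, -0.091]]
top col base 0 [[0.486, -0.066], [0.408, -0.082], [0.451, -0.077]]
top col base 0.05 [[0.48, -0.048], [0.406, -0.063], [0.447, -0.058]]
0.45 -0.1 [(0, (np.float64(518.0), np.float64(276.0)), (np.float64(461.0), np.float64(194.0))), (0.2, (np.float64(576.0), np.float64(266.0)), (np.float64(487.0), np.float64(122.0))), (0.4, (np.float64(680.0), np.float64(247.0)), (np.float64(523.0), np.float64(21.0)))]
0.48 -0.15 [(0, (np.float64(545.0), np.float64(259.0)), (np.float64(468.0), np.float64(181.0))), (0.2, (np.float64(610.0), np.float64(245.0)), (np.float64(493.0), np.float64(110.0))), (0.4, (np.float64(726.0), np.float64(218.0)), (np.float64(528.0), np.float64(11.0)))]
0.5 -0.2 [(0, (np.float64(573.0), np.float64(248.0)), (np.float64(477.0), np.float64(170.0))), (0.2, (np.float64(645.0), np.float64(231.0)), (np.float64(502.0), np.float64(100.0))), (0.4, (np.float64(773.0), np.float64(200.0)), (np.float64(538.0), np.float64(4.0)))]
pole [[0.65030117 0.45598059]] [[0.6277916  0.46283225]] cup [[0.73976443 0.14172964]]
```

View pics/col.png

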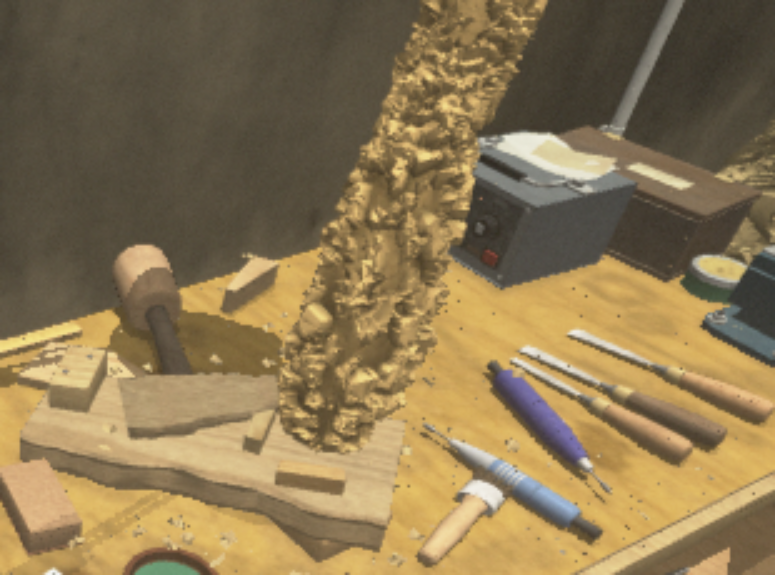

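The column's foot is at about (0.48,-0.11) and it rises past z=0.42. The jar cap, tins and cork all measure at their true sizes. I will retract to a small radius, swing past the column, then go to work.

```bash
cat >> h.py <<'E'
def R(a): # tool down, closing axis at angle a
    c,s=np.cos(a),np.sin(a);return np.array([[-s,c,0],[c,s,0],[0,0,-1.]])
E
python3 - <<'E'
from h import *
from plant import ctrl,solver
q0=np.array(ctrl.current_q());print(q0.round(3))
az0=np.arctan2(-.621,.192)
for az in (az0,-.25,.6):
  for r in (.28,.33,.38):
    for z in (.3,.4,.5):
        for a in (az+np.pi/2,az-np.pi/2):
            q=solver.inverse_kinematics([r*np.cos(az),r*np.sin(az),z],R(a))
            if q is not None: print(round(az,2),r,z,round(a-az,2),np.round(q,2))
E
```

```text
[ 1.534  0.502 -0.427  1.551  0.221  1.138 -0.21 ]
-1.27 0.33 0.3 1.57 [ 2.   -0.23 -0.68  2.17 -0.16  1.16  1.7 ]
-1.27 0.33 0.3 -1.57 [ 1.51 -0.2  -0.27  2.18 -0.06  1.16 -1.58]
-1.27 0.33 0.4 1.57 [ 1.96 -0.31 -0.58  2.   -0.17  1.4   1.73]
-1.27 0.33 0.4 -1.57 [ 1.55 -0.27 -0.28  2.01 -0.07  1.4  -1.55]
-1.27 0.33 0.5 1.57 [ 1.17 -0.28  0.01  1.81  0.    1.62  1.48]
-1.27 0.33 0.5 -1.57 [ 1.59 -0.28 -0.29  1.8  -0.08  1.61 -1.53]
-1.27 0.38 0.3 1.57 [ 2.02 -0.1  -0.76  2.08 -0.08  1.14  1.6 ]
-1.27 0.38 0.3 -1.57 [ 1.47 -0.09 -0.25  2.09 -0.02  1.14 -1.61]
-1.27 0.38 0.4 1.57 [ 2.   -0.18 -0.68  1.91 -0.12  1.37  1.66]
-1.27 0.38 0.4 -1.57 [ 1.51 -0.16 -0.27  1.93 -0.04  1.37 -1.59]
-1.27 0.38 0.5 1.57 [ 1.97 -0.2  -0.62  1.72 -0.12  1.59  1.66]
-1.27 0.38 0.5 -1.57 [ 1.54 -0.18 -0.28  1.73 -0.05  1.59 -1.58]
-0.25 0.33 0.3 1.57 [-0.11 -0.22  0.23  2.19  0.06  1.16  1.42]
-0.25 0.33 0.3 -1.57 [ 1.28 -0.3  -0.9   2.16 -0.25  1.18 -1.32]
-0.25 0.33 0.4 1.57 [-0.14 -0.29  0.23  2.02  0.07  1.41  1.4 ]
-0.25 0.33 0.4 -1.57 [ 0.74 -0.28 -0.43  2.   -0.12  1.4  -1.48]
-0.25 0.33 0.5 1.
[... 548 characters left out ...]
 1.16  1.61]
0.6 0.33 0.3 -1.57 [ 0.11 -0.23 -0.66  2.17 -0.15  1.16 -1.45]
0.6 0.33 0.4 1.57 [-0.11 -0.28 -0.43  2.   -0.12  1.4   1.66]
0.6 0.33 0.4 -1.57 [-0.11 -0.28 -0.43  2.   -0.12  1.4  -1.48]
0.6 0.33 0.5 1.57 [-0.39 -0.28 -0.21  1.8  -0.06  1.61  1.58]
0.6 0.33 0.5 -1.57 [-0.39 -0.28 -0.21  1.8  -0.06  1.61 -1.57]
0.6 0.38 0.3 1.57 [-0.21 -0.09 -0.43  2.09 -0.04  1.14  1.55]
0.6 0.38 0.3 -1.57 [ 0.62 -0.17 -1.15  2.07 -0.17  1.15 -1.42]
0.6 0.38 0.4 1.57 [-0.17 -0.16 -0.43  1.92 -0.07  1.37  1.59]
0.6 0.38 0.4 -1.57 [ 0.44 -0.24 -0.91  1.91 -0.19  1.38 -1.39]
0.6 0.38 0.5 1.57 [-0.14 -0.19 -0.43  1.72 -0.08  1.59  1.61]
0.6 0.38 0.5 -1.57 [ 0.17 -0.21 -0.67  1.72 -0.13  1.59 -1.46]
```

```bash
cat >> h.py <<'E'
def pick(ctrl,xy,a,zt,opening,hi=.2):
    ctrl.set_gripper(opening)
    ctrl.reach([*xy,hi],R(a))
    ctrl.movel([*xy,zt+.03],feed=.2); hit=ctrl.movel([*xy,zt],feed=.06,stop_force=12)
    ctrl.set_gripper(0.0)
    print('pick hit',hit,'z',ctrl.current_tool_pos().round(4) if hasattr(ctrl.current_tool_pos(),'round') else ctrl.current_tool_pos(),'w',ctrl.current_width(),'F',ctrl.current_grasp_force())
    ctrl.movel([*xy,hi],feed=.15); print('after lift w',ctrl.current_width(),'t',ctrl.current_t())
def place(ctrl,xy,a,zt,opening,hi=.2):
    ctrl.reach([*xy,hi],R(a))
    ctrl.movel([*xy,zt+.015],feed=.15)
    hit=ctrl.movel([*xy,zt-.003],feed=.03,stop_force=5)
    z=ctrl.current_tool_pos()[2];print('place hit',hit,'z',z,'want',zt)
    ctrl.set_gripper(opening);p=ctrl.current_tool_pos()
    ctrl.movel([p[0],p[1],p[2]+.06],feed=.08);ctrl.movel([p[0],p[1],hi],feed=.2);print('t',ctrl.current_t())
E
python3 - <<'E'
from h import *
from plant import ctrl,solver,vision
q=[1.17,-.28,.01,1.81,0,1.62,1.57]
ctrl.move_j(q);print(ctrl.current_tool_pos(),ctrl.current_t(),ctrl.current_contact_force())
q[0]=-.6;ctrl.move_j(q);print(ctrl.current_tool_pos(),ctrl.current_t(),ctrl.current_contact_force())
ctrl.reach([.5416,.376,.25],R(np.pi/2));print(ctrl.current_q(),ctrl.current_t())
s=vision.snapshot('wrist');print({k:np.round(v,3).tolist() for k,v in s.items() if k!='pixels'})
cv2.imwrite('pics/w1.png',s['pixels'][:,:,::-1])
E
```

```text
[ 0.09996911 -0.31356653  0.49856625] 1.6667 [0.03050581 0.78048491 0.46854082]
[0.28791705 0.15903313 0.49884434] 3.5417 [ 0.28091353  0.36094939 -1.38099777]
[-0.58850602  0.47207989 -0.08216608  1.52098294  0.04120184  1.14825901
  0.89207201] 5.0833
{'intrinsics': [[309.707, 0.0, 317.684], [0.0, 309.707, 203.943], [0.0, 0.0, 1.0]], 'T_tool_cam': [[-0.001, 0.96, 0.278, 0.074], [1.0, 0.0, 0.0, 0.0], [-0.0, 0.278, -0.96, -0.147], [0.0, 0.0, 0.0, 1.0]]}
```

View pics/w1.png

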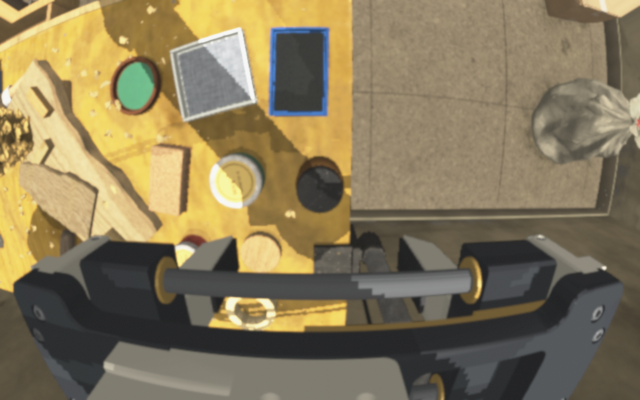

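The wrist view has the jar cap at (320,187), against (318,188) predicted, so the estimate holds and the jar lies between the fingers.

```bash
python3 - <<'E'
from h import *
from plant import ctrl,solver,vision
a=np.pi/2
pick(ctrl,(.5416,.377),a,.035,.085,hi=.2)
if .045<ctrl.current_width()<.065: place(ctrl,(.4069,.1202),a,.040,.075,hi=.2)
s=vision.snapshot('top');cv2.imwrite('pics/t2.png',cv2.resize(s['pixels'][70:350,200:450],None,fx=2,fy=2)[:,:,::-1])
E
```

```text
pick hit False z [0.5418 0.3774 0.0353] w 0.0540733658514044 F 30.000039859032768
after lift w 0.05444359372567975 t 9.1583
place hit True z 0.03982589544374768 want 0.04
t 14.0333
```

View pics/t2.png

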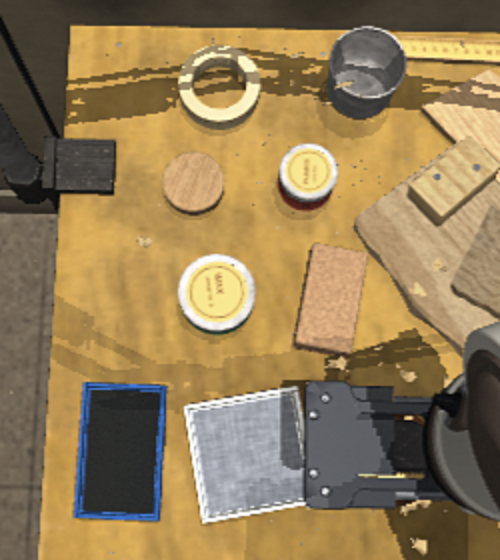

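```bash
python3 - <<'E'
from h import *
from plant import ctrl,solver,vision
pick(ctrl,(.544,.2717),0,.027,.082,hi=.2)
if .06<ctrl.current_width()<.072:
    place(ctrl,(.4069,.2393),0,.031,.080,hi=.2)
ctrl.reach([.6528,.1928,.2],R(np.pi/2))
s=vision.snapshot('top');im=s['pixels'];hsv=cv2.cvtColor(im,cv2.COLOR_RGB2HSV).astype(int)
H,S,V=hsv[...,0],hsv[...,1],hsv[...,2]
cv2.imwrite('pics/t3.png',cv2.resize(im[70:350,200:450],None,fx=2,fy=2)[:,:,::-1])
h=blob(((H>15)&(H<30)&(S>75)&(V>150)).astype(np.uint8)*255,(305,275,345,315));P=cast(s,h,.034).astype(np.float32);print('green label',cv2.minEnclosingCircle(P))
h=blob(((V<75)&(S<75)).astype(np.uint8)*255,(370,240,440,330));P=cast(s,h,.087).astype(np.float32);print('jar cap',cv2.minEnclosingCircle(P))
E
```

```text
pick hit False z [0.5444 0.2719 0.0274] w 0.06693512536157376 F 30.000196024775505
after lift w 0.06696412161843797 t 19.175
place hit True z 0.03093884453189271 want 0.031
t 23.55
green label ((0.4058946967124939, 0.23864395916461945), 0.02692793495953083)
jar cap ((0.4087381362915039, 0.12306429445743561), 0.02941362001001835)
```

View pics/t3.png

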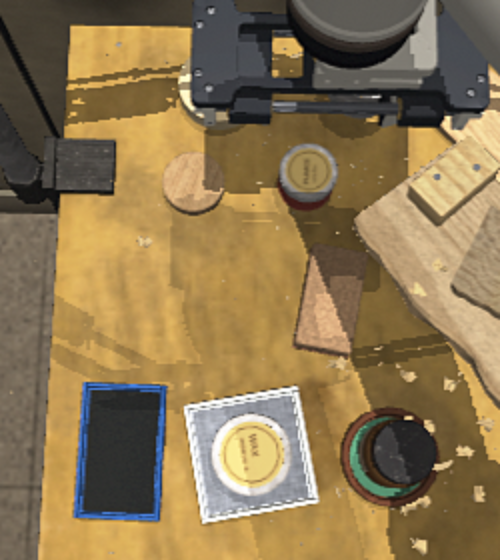

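Jar upright in the stand (cap at about (402,295)), green tin centred in the box (325,298). Next, red and cork.

```bash
python3 - <<'E'
from h import *
from plant import ctrl,solver,vision
a=np.pi/2
pick(ctrl,(.6528,.1928),a,.031,.075,hi=.2)
if .045<ctrl.current_width()<.058: place(ctrl,(.4065,.239),a,.065,.075,hi=.22)
else: raise SystemExit
# cork: long axis -9.95deg, tray long axis -1.0deg
pick(ctrl,(.5391,.1722),a+np.radians(-9.95),.023,.075,hi=.2)
if .045<ctrl.current_width()<.057: place(ctrl,(.4071,.3507),a+np.radians(-1.0),.027,.060,hi=.2)
ctrl.reach([.55,.3,.3],R(a))
s=vision.snapshot('top');cv2.imwrite('pics/t4.png',cv2.resize(s['pixels'][70:350,200:450],None,fx=2,fy=2)[:,:,::-1])
s=vision.snapshot('scene');cv2.imwrite('pics/s4.png',cv2.resize(s['pixels'][140:330,210:460],None,fx=3,fy=3)[:,:,::-1])
E
```

```text
pick hit False z [0.653  0.1929 0.0313] w 0.05122179528474734 F 30.000257715582848
after lift w 0.051094736934042394 t 29.0417
place hit True z 0.06487063729808237 want 0.065
t 33.775
pick hit False z [0.5393 0.1723 0.0233] w 0.05079080331927176 F 29.990048110485077
after lift w 0.050714041257844684 t 38.025
place hit True z 0.026986326354008425 want 0.027
t 42.6667
```

View pics/t4.png

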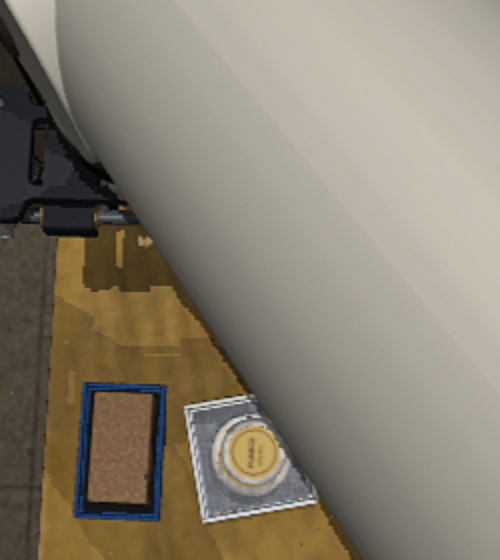

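View pics/s4.png

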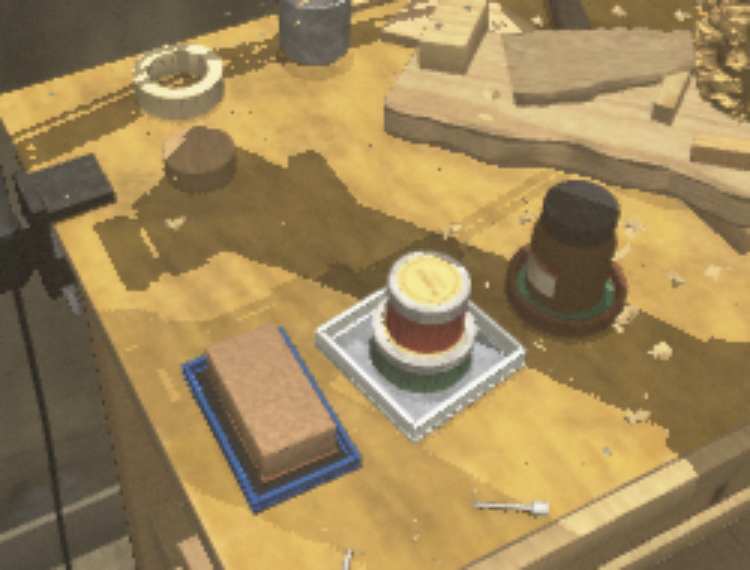

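The top view shows the block in the tray (px 261,294) and the red tin over the green one (326,297). The scene view shows the jar upright in its stand and the bystanders undisturbed. Each contact height was within 0.2 mm of the one expected.

```bash
python3 -c "
from plant import ctrl
ctrl.wait(.5);print(ctrl.hand_in(),ctrl.current_t())"
```

```text
the job is handed in; nothing more can be done
the job is handed in; nothing more can be done
```

The finishing kit is put away and handed in after about 45 s of the 109 s allowed: the jar stands in its stand, the cork block lies flat in the tray, the red tin sits on the green one in the box, and the final scene view shows the disc, cup and tape in place; the hand-in returned no verdict.

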